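# Put the medicine away in the push-latch drawer

### The arm

A 7-joint arm with a two-finger parallel gripper is mounted at the origin on the work surface. World frame = base frame: x ahead of the robot, y to its left, z up, the work surface at z = 0. Lengths are in m, angles in rad, forces in N, time in s.
With the tool pointing down it reaches from about 0.375 to 0.925 m from the base axis. Payload 3.1 kg.
Tool frame: the origin (TCP) lies midway between the tips of the shut fingers; the grasp point (between the pads) lies 19 mm behind it; z points along the fingers, y is the line along which they close (so a half turn about z gives the same grasp; the last joint's range is limited). The gripper opens to 85 mm and grips with 20 to 120 N. Pads are 22 mm wide; open, the fingers measure 114 mm over their backs; the gripper's body (76 mm by 85 mm) begins 54 mm behind the grasp point. The pads swing forward as they close: fully open they stand 13 mm farther back than shut.
Start: joints at [1.247, 0.383, 0.044, 1.598, -0.018, 1.161, -0.05], TCP at [0.146, -0.633, 0.231] pointing down, gripper open.
Joint ranges: [-2.61, 2.61], [-0.41, 2.15], [-1.48, 1.57], [0, 2.5], [-1.57, 4.71], [0.05, 1.97], [-2.85, 2.85]. Speed limits (rad/s): [2.79, 2.79, 3.14, 3.14, 3.14, 3.14, 3.14].

### API

Orientations are given as a rotation vector (axis times angle).
In Python, from workcell import env gives the robot as it stands.
- The arm moves only by the shell command python3 -m pendant 'ROWS' [FORCE]. ROWS is text: rows parted by semicolons, each of 7 numbers parted by spaces: the shift along the world's x, y, z in m, then the turn, a rotation vector about the world's x, y, z in degrees, then the closure, from 0 (fully open) to 1 (shut). A call has 1 to 20 rows; each row is the pose to reach, as a shift and turn from the pose commanded when the call began; what a row does not reach only later rows make up. A row lasts 1/8 s, in which the tool goes at most 62.5 mm and 10.7 degrees, less where a joint would pass 70% of its speed; a pose out of reach is approached as far as the arm can. A call with a gripper value outside its range is refused whole. The fingers move at their own pace and stop on an object; FORCE is the grip in N (left out, the last holds). Time passes only in rows, so rows that repeat a pose let the fingers close. It gives the time, the measured TCP pose, the force, the opening and the grip force at its end, in the units of the state.
- env.read_state(): the state, without advancing time (a new reading comes with each control period).
- env.camera(name): name is "scene" or "side" or "wrist"; returns a dict with "img" (400x640x3 uint8, red, green, blue), "depth" (400x640 float32, m along the optical axis (not along the pixel's ray), 0 where there is no reading), "mtx" (3x3 intrinsics, pixels), "R" (3x3) and "t" (3): a world point X has camera coordinates R X + t. Camera axes: x right, y down, z forward; pixel columns grow to the right and rows downward; lengths in m; the calibration is good to about 2 mm. A picture is of the moment at which its call begins.
- env.job_done(): hands the job in; it is judged then, once.
The state is a dict: "t": time; "joint_positions": joint angles; "qd": joint speeds; "joint_efforts": joint torques, N m; "ee_pos": TCP position; "tcp_rot": TCP orientation; "contact_force": force on the tool from outside, world axes, zero at the start; "wrist_torque": the same for the moment, N m; "finger_gap": opening from 0.0 (shut) to 1.0 (fully open); "finger_force": force on a finger pad.
Only numpy, scipy, OpenCV 4.12 (cv2) and the standard library are available. Lean on these libraries where they do the work, as an engineer would, in place of code of your own. Each camera call takes 0.05 s, during which the arm holds its last target. There are 200 camera calls.

### The job

Press the orange push pad on top of the white organiser so that its hidden drawer springs out, then stand the brown medicine bottle with the white cap upright on the floor of the open drawer and let go of it. Leave the drawer open, and leave the other two bottles (green with a white cap, brown with a black cap) standing where they are.

Things in the scene. Friction and masses are not known exactly. Their poses are not given: they have to be found in the camera images.
- pad_top (a point): centre of the top of the round orange push pad, 36 mm across, on the white organiser (170 deep, 190 wide, top at 100 mm, fixed); the pad stands 12 mm above its top. z up, x to the organiser's back, away from the drawer front. Sprung, 7 mm travel: 4 mm down (about 4 N) releases the drawer, bottom at about 5 N; comes back up when let go.
- drawer (a joint): how far the hidden drawer has come out, m: 0 shut and flush with the organiser's front, 0.11 fully out. It has no handle; once the latch is released a spring drives it out along the organiser's -x in about a second and keeps it there.
- drawer_in (a point): centre of the drawer's inner floor, 14 mm above the table; moves with the drawer, under the organiser's top while shut. x to the back, y across, z up. Inside 100 mm (x) by 154 (y), 55 deep; front panel (-x side) 10 thick, top 73 above the inner floor. Fully out, the inside lies wholly in front of the organiser, open above, this point 173 mm on the pad's -x side.
- brown_mid (a point): centre, half-way up, of the medicine bottle to put away: brown with a WHITE cap and a pale label, 42 mm across, 64 mm high (the cap, 26 mm across, is the top 15 mm; shoulder at 45 to 49 mm), about 80 g, loose, standing upright on the table; z is its axis, up.
- green_mid (a point): centre, half-way up, of a bystander: a bottle of the same shape and size, GREEN with a white cap, loose.
- dark_mid (a point): centre, half-way up, of a bystander: a bottle of the same shape and size, brown with a BLACK cap, loose.
Mind the look-alikes: they are no part of the job. What is shaped like the part that bears brown_mid but yellow is not meant.

How it is judged:
By the outcome, as a careful person would: the job done as asked, in the order asked, and still so for the second after the job is handed in, with the robot touching nothing.
It also fails if it takes over 59 s, if anything falls off the work surface, if the arm or the gripper's body presses on something with over 40 N, if the wrist force passes 120 N, or if a joint passes its speed limit or range.

## Working session

There is one attempt and no reset: what is moved stays moved. The work goes in short steps, Python scripts to look and compute and a shell command to move; the robot and the scene stay as the last step left them, time stands still between calls to the robot, and variables do not carry over. Pictures are saved under pics/ and viewed, at most 10 in all, crops included, and the job is handed in when it is done.

```bash
mkdir -p pics; cat > h.py <<'E'
from workcell import env
import numpy as np, cv2
def pts(c):
    d=c["depth"]; v,u=np.mgrid[0:d.shape[0],0:d.shape[1]]
    p=np.stack([u,v,np.ones_like(u)],-1)@np.linalg.inv(c["mtx"]).T*d[...,None]
    return (p-c["t"])@c["R"]   # world
E
python3 - <<'E'
from h import *
import pickle
cs={n:env.camera(n) for n in("scene","side")}
pickle.dump(cs,open("c0.pkl","wb"))
for n,c in cs.items():
    cv2.imwrite(f"pics/{n}0.png",c["img"][...,::-1]); print(n,-c["R"].T@c["t"],c["R"][2],(c["depth"]>0).mean())
print(env.read_state())
E
```

```text
scene [ 1.23617624 -0.36939869  0.59892564] [-0.75096238  0.36150212 -0.55260449] 0.99609765625
side [ 0.23263268 -0.81029475  0.57370773] [ 0.3548776   0.78204906 -0.51230963] 0.9960859375
{'t': 0.1, 'joint_positions': array([ 1.24717182,  0.38377671,  0.04381781,  1.5994184 , -0.01791648,
        1.16121322, -0.04986383]), 'qd': array([-0.001189  , -0.00075621, -0.00168811, -0.00312912,  0.00032321,
       -0.0016349 , -0.00041538]), 'joint_efforts': array([ 2.70399018e-03, -4.34725428e+01,  1.02929693e+00, -2.50451446e+01,
        1.08735741e-02,  5.43719478e-03, -1.99590045e-05]), 'ee_pos': array([ 0.14536354, -0.63265375,  0.22999665]), 'tcp_rot': array([-3.11918633e+00, -3.53899194e-01,  5.93336720e-04]), 'contact_force': array([-0.18900897, -0.19663563,  0.20052298]), 'wrist_torque': array([-0.00615662, -0.02289711, -0.01628737]), 'finger_force': 0.0, 'finger_gap': 1.000762286432981}
```

View pics/scene0.png

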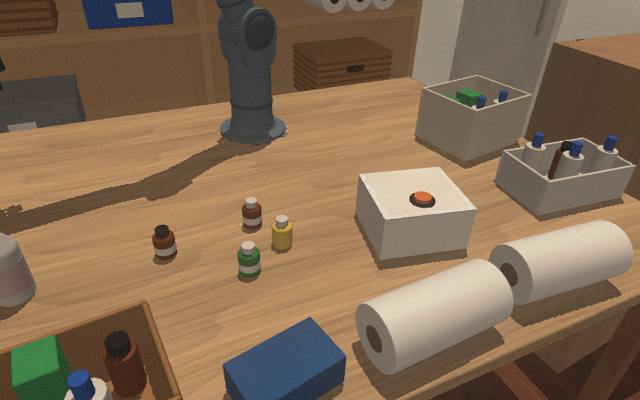

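View pics/side0.png

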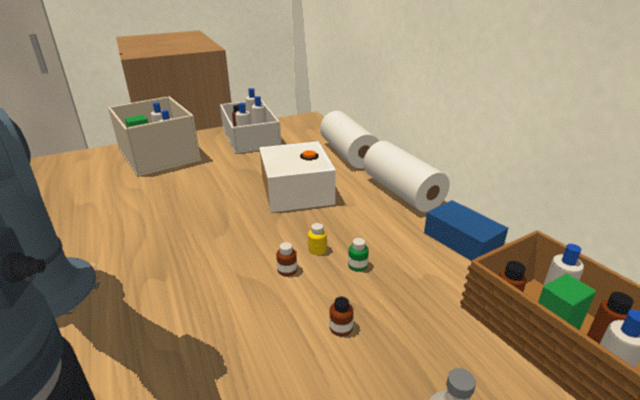

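The scene view shows the brown bottle with the white cap at (252,213), with yellow at (282,233), green at (249,260) and the black-capped one at (164,243). The pad is at (423,198). In the side view these are at (287,260), (317,240), (358,255), (341,316) and (310,155).

```bash
python3 - <<'E'
from h import *
import pickle
cs=pickle.load(open("c0.pkl","rb"))
W={n:pts(c) for n,c in cs.items()}
hints={"brown":((252,213),(287,260)),"yellow":((282,233),(317,240)),"green":((249,260),(358,255)),"dark":((164,243),(341,316))}
for k,(a,b) in hints.items():
    for n,(u,v) in zip(("scene","side"),(a,b)):
        P=W[n][v-35:v+35,u-20:u+20].reshape(-1,3)
        ctr=W[n][v,u]
        P=P[(np.linalg.norm(P[:,:2]-ctr[:2],axis=1)<.045)]
        cap=P[(P[:,2]>.058)&(P[:,2]<.07)]   # top of cap
        (c,r)=cv2.minEnclosingCircle(cap[:,:2].astype(np.float32)) if len(cap) else ((0,0),0)
        print(k,n,np.round(c,4),round(r,4),len(cap))
for n,(u,v) in (("scene",(423,198)),("side",(310,155))):
    im=cs[n]["img"].astype(int); w=W[n]
    m=(im[...,0]>150)&(im[...,0]>im[...,1]*1.8)&(w[...,2]>.105)&(w[...,2]<.12)
    m[:v-20]=0;m[v+20:]=0;m[:,:u-25]=0;m[:,u+25:]=0
    p=w[m]; print("pad",n,np.round(cv2.minEnclosingCircle(p[:,:2].astype(np.float32)),4) if 0 else cv2.minEnclosingCircle(p[:,:2].astype(np.float32)),p[:,2].mean(),len(p))
    pc=np.median(p,0)
    t=(abs(w[...,2]-.1)<.006)&(np.linalg.norm(w[...,:2]-pc[:2],axis=-1)<.22)&(im.min(-1)>120)
    t=cv2.morphologyEx(t.astype(np.uint8),cv2.MORPH_OPEN,np.ones((3,3)))
    q=w[t>0][:,:2].astype(np.float32); rc=cv2.minAreaRect(q)
    print("top",rc,cv2.boxPoints(rc).round(4).tolist())
E
```

```text
brown scene [ 0.4655 -0.1542] 0.0145 90
brown side [ 0.4663 -0.1557] 0.014 97
yellow scene [ 0.5521 -0.1176] 0.0143 107
yellow side [ 0.5509 -0.1183] 0.0139 85
green scene [ 0.6039 -0.2035] 0.0141 131
green side [ 0.6044 -0.2062] 0.0137 92
dark scene [ 0.4919 -0.3409] 0.0139 122
dark side [ 0.4922 -0.3426] 0.0136 154
pad scene ((0.6511943936347961, 0.14577092230319977), 0.017919214442372322) 0.11238328185321846 122
top ((0.6741455793380737, 0.14986953139305115), (0.33542555570602417, 0.23579691350460052), 3.055300235748291) [[0.5004000067710876, 0.25870001316070557], [0.5130000114440918, 0.02319999970495701], [0.8478999733924866, 0.041099999099969864], [0.8353000283241272, 0.27649998664855957]]
pad side ((0.6491038799285889, 0.13798309862613678), 0.016035892069339752) 0.11122811754390496 54
top ((0.6890086531639099, 0.1535044014453888), (0.22925780713558197, 0.3361196517944336), 83.78461456298828) [[0.5095000267028809, 0.05770000070333481], [0.8436999917030334, 0.021400000900030136], [0.8684999942779541, 0.2493000030517578], [0.5343000292778015, 0.2856999933719635]]
```

```bash
python3 - <<'E'
from h import *
import pickle
cs=pickle.load(open("c0.pkl","rb"))
for n,(u,v) in (("scene",(400,190)),("side",(285,160))):
    w=pts(cs[n])
    t=(abs(w[...,2]-.1)<.005).astype(np.uint8)
    t=cv2.morphologyEx(t,cv2.MORPH_OPEN,np.ones((3,3)))
    _,L=cv2.connectedComponents(t); q=w[L==L[v,u]][:,:2].astype(np.float32)
    rc=cv2.minAreaRect(q); print(n,rc,cv2.boxPoints(rc).round(4).tolist())
    B=w[(w[...,2]>.09)&(w[...,2]<.105)&(abs(w[...,0]-.63)<.16)&(abs(w[...,1]-.14)<.16)]
    print(B[:,:2].min(0),B[:,:2].max(0))
E
```

```text
scene ((0.6122883558273315, 0.1533295214176178), (0.19174069166183472, 0.17601880431175232), 77.97059631347656) [[0.5062000155448914, 0.0778999999165535], [0.6783999800682068, 0.041200000792741776], [0.7182999849319458, 0.2287999987602234], [0.5461999773979187, 0.2653999924659729]]
[0.509735   0.04198072] [0.71699491 0.26156543]
side ((0.6141929626464844, 0.15173576772212982), (0.1983957290649414, 0.17035259306430817), 77.63218688964844) [[0.5097000002861023, 0.0731000006198883], [0.6761000156402588, 0.03660000115633011], [0.7185999751091003, 0.2303999960422516], [0.5522000193595886, 0.2669000029563904]]
[0.51167099 0.03945366] [0.71544574 0.261132  ]
```

```bash
python3 -m pendant '0.03 0.04 0 0 0 -2 1; 0.07 0.11 0 0 0 -5 1; 0.12 0.18 0 0 0 -8 1; 0.16 0.25 0 0 0 -11 1; 0.2 0.31 0 0 0 -14 1; 0.24 0.37 0 0 0 -17 1; 0.28 0.43 0 0 0 -20 1; 0.32 0.49 0 0 0 -23 1; 0.36 0.55 0 0 0 -25 1; 0.4 0.61 0 0 0 -25 1; 0.44 0.67 -0.02 0 0 -25 1; 0.47 0.72 -0.04 0 0 -25 1; 0.49 0.76 -0.06 0 0 -25 1; 0.505 0.777 -0.08 0 0 -25 1; 0.505 0.777 -0.09 0 0 -25 1; 0.505 0.777 -0.09 0 0 -25 1; 0.505 0.777 -0.09 0 0 -25 1; 0.505 0.777 -0.09 0 0 -25 1' 40
python3 - <<'E'
from h import *
c=env.camera("wrist"); cv2.imwrite("pics/w1.png",c["img"][...,::-1]); 
w=pts(c); im=c["img"].astype(int)
m=(im[...,0]>150)&(im[...,0]>im[...,1]*1.8)&(w[...,2]>.105)&(w[...,2]<.12)
p=w[m]; print(len(p),cv2.minEnclosingCircle(p[:,:2].astype(np.float32)) if len(p) else 0,p.mean(0) if len(p) else 0)
print(-c["R"].T@c["t"],c["R"][2])
E
```

```text
t: 2.35
ee_pos: [0.6508, 0.1407, 0.1419]
tcp_rot: [3.122, -0.334, 0.001]
contact_force: [0.8, -0.4, 0.8]
finger_gap: -0.006
finger_force: 0.0
1092 ((0.6487802863121033, 0.14806771278381348), 0.0180671289563179) [0.65286088 0.15191291 0.11235731]
[0.71918433 0.12707531 0.28502213] [-0.26852724  0.05735488 -0.96156307]
```

View pics/w1.png

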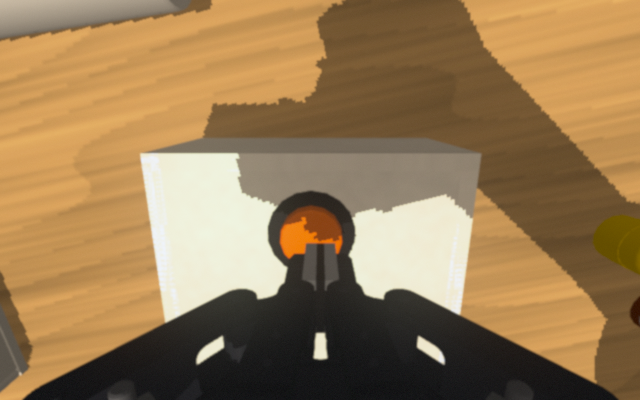

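The wrist picture shows the shut fingertips at about (320,243) over the pad, whose centre is near (312,233). That is a few mm off, so I'll shift 4 mm in y and press.

```bash
python3 -m pendant '-0.001 0.004 -0.01 0 0 0 1; -0.001 0.004 -0.02 0 0 0 1; -0.001 0.004 -0.027 0 0 0 1; -0.001 0.004 -0.031 0 0 0 1; -0.001 0.004 -0.034 0 0 0 1; -0.001 0.004 -0.034 0 0 0 1; -0.001 0.004 -0.034 0 0 0 1'
```

```text
t: 3.28
ee_pos: [0.6497, 0.1474, 0.1076]
tcp_rot: [3.124, -0.33, 0.0]
contact_force: [-2.7, -1.0, 3.0]
finger_gap: 0.0
finger_force: 1.8
```

```bash
python3 -m pendant '0 0 -0.001 0 0 0 1; 0 0 -0.002 0 0 0 1; 0 0 -0.002 0 0 0 1; 0 0 -0.002 0 0 0 1'; python3 -m pendant '0 0 0.02 0 0 0 1; 0 0 0.06 0 0 0 1; 0 0 0.1 0 0 0 1; 0 0 0.1 0 0 0 0.5; 0 0 0.1 0 0 0 0; 0 0 0.1 0 0 0 0; 0 0 0.1 0 0 0 0; 0 0 0.1 0 0 0 0'
python3 - <<'E'
from h import *
c=env.camera("side"); cv2.imwrite("pics/s1.png",c["img"][100:300,200:420,::-1].repeat(2,0).repeat(2,1))
w=pts(c); im=c["img"]
# drawer inner floor + front panel top in organiser frame
P=np.array([.650,.1455]); X=np.array([.978,-.21]); Y=np.array([.21,.978])
d=w[...,:2]-P; a=d@X; b=d@Y; z=w[...,2]
m=(z>.075)&(z<.095)&(abs(b)<.11)&(a>-.27)&(a<-.135)
print("panel top",m.sum(),[np.round(np.percentile(v[m],[1,50,99]),4) for v in (a,b,z)] if m.sum() else 0)
m=(z>.008)&(z<.02)&(abs(b)<.07)&(a>-.22)&(a<-.13)
print("floor",m.sum(),[np.round(np.percentile(v[m],[1,50,99]),4) for v in (a,b,z)] if m.sum() else 0)
E
```

```text
t: 3.78
ee_pos: [0.6498, 0.1475, 0.1055]
tcp_rot: [-3.124, 0.33, -0.001]
contact_force: [-2.6, -1.6, 4.3]
finger_gap: 0.003
finger_force: 2.3
t: 4.78
ee_pos: [0.6491, 0.1474, 0.2043]
tcp_rot: [3.124, -0.33, -0.002]
contact_force: [-0.7, 0.1, -0.5]
finger_gap: 0.999
finger_force: 0.0
panel top 133 [array([-0.2313, -0.2263, -0.2213]), array([-0.0862, -0.0225,  0.0817]), array([0.077 , 0.0862, 0.0888])]
floor 234 [array([-0.2192, -0.1762, -0.1313]), array([0.025 , 0.0469, 0.0686]), array([0.0119, 0.0138, 0.0161])]
```

View pics/s1.png

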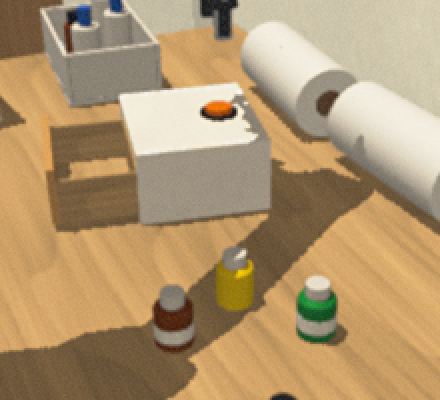

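The crop shows the drawer fully out, left of the organiser at about (95,170). The brown bottle is at (173,320), untouched. Moving above it.

```bash
python3 -m pendant '-0.02 -0.04 0 0 0 0 0; -0.05 -0.09 0 0 0 0 0; -0.085 -0.14 0 0 0 0 0; -0.115 -0.19 0 0 0 0 0; -0.145 -0.24 0 0 0 0 0; -0.17 -0.28 0 0 0 0 0; -0.183 -0.302 -0.02 0 0 0 0; -0.183 -0.302 -0.03 0 0 0 0; -0.183 -0.302 -0.03 0 0 0 0; -0.183 -0.302 -0.03 0 0 0 0'
python3 - <<'E'
from h import *
c=env.camera("wrist"); cv2.imwrite("pics/w2.png",c["img"][...,::-1])
w=pts(c); m=(w[...,2]>.06)&(w[...,2]<.067)&(np.hypot(w[...,0]-.466,w[...,1]+.155)<.03)
p=w[m]; print(m.sum(),cv2.minEnclosingCircle(p[:,:2].astype(np.float32)),p.mean(0),env.read_state()["ee_pos"])
E
```

```text
t: 6.08
ee_pos: [0.468, -0.1527, 0.1758]
tcp_rot: [-3.124, 0.325, -0.002]
contact_force: [0.0, 0.2, 0.2]
finger_gap: 0.998
finger_force: 0.0
766 ((0.4645945429801941, -0.15160565078258514), 0.013102683238685131) [ 0.4653918  -0.15173385  0.06419533] [ 0.46804204 -0.15287585  0.1759563 ]
```

View pics/w2.png

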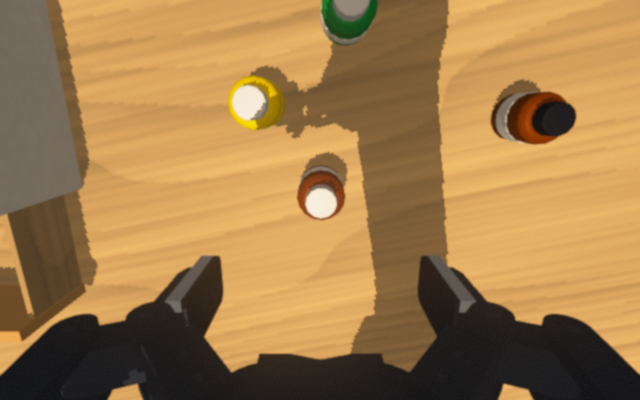

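The wrist view shows the brown bottle's cap at (321,202), centred between the open fingers at columns 205–435. It measures (0.465,-0.153), so I'll descend and grip.

```bash
python3 -m pendant '-0.002 0 -0.03 0 0 0 0; -0.003 0 -0.07 0 0 0 0; -0.003 0 -0.11 0 0 0 0; -0.003 0 -0.14 0 0 0 0; -0.003 0 -0.157 0 0 0 0; -0.003 0 -0.164 0 0 0 0; -0.003 0 -0.164 0 0 0 0; -0.003 0 -0.164 0 0 0 0; -0.003 0 -0.164 0 0 0 0.4; -0.003 0 -0.164 0 0 0 0.8; -0.003 0 -0.164 0 0 0 0.8; -0.003 0 -0.164 0 0 0 0.8; -0.003 0 -0.164 0 0 0 0.8; -0.003 0 -0.164 0 0 0 0.8' 25
```

```text
t: 7.88
ee_pos: [0.464, -0.1546, 0.0119]
tcp_rot: [3.124, -0.33, 0.001]
contact_force: [-0.5, 0.3, 5.0]
finger_gap: 0.487
finger_force: 25.4
```

```bash
python3 -m pendant '0 0 0.015 0 0 0 0.8; 0 0 0.04 0 0 0 0.8; 0 0 0.08 0 0 0 0.8; 0 0 0.12 0 0 0 0.8; 0 0.02 0.14 0 0 0 0.8; 0 0.05 0.15 0 0 0 0.8; 0.002 0.09 0.15 0 0 0 0.8; 0.004 0.13 0.15 0 0 0 0.8; 0.006 0.17 0.15 0 0 0 0.8; 0.008 0.21 0.15 0 0 0 0.8; 0.01 0.25 0.15 0 0 0 0.8; 0.01 0.29 0.15 0 0 0 0.8; 0.01 0.32 0.15 0 0 0 0.8; 0.01 0.337 0.15 0 0 0 0.8; 0.01 0.337 0.15 0 0 0 0.8; 0.01 0.337 0.15 0 0 0 0.8; 0.01 0.337 0.15 0 0 0 0.8'
python3 - <<'E'
from h import *
for n in("side","wrist"):
    c=env.camera(n); cv2.imwrite(f"pics/{n}3.png",c["img"][...,::-1])
    w=pts(c)
    P=np.array([.650,.1455]); X=np.array([.978,-.21]); Y=np.array([.21,.978])
    d=w[...,:2]-P; a=d@X; b=d@Y; z=w[...,2]
    m=(z>.08)&(z<.092)&(abs(b)<.11)&(a>-.26)&(a<-.2)
    print("panel",m.sum(),[np.round(np.percentile(v[m],[1,50,99]),4) for v in(a,b,z)] if m.any() else 0)
    m=(z>.01)&(z<.018)&(abs(b)<.1)&(a>-.23)&(a<-.12)
    print("floor",m.sum(),[np.round(np.percentile(v[m],[1,50,99]),4) for v in(a,b,z)] if m.any() else 0)
e=env.read_state()["ee_pos"]; print("tcp",(e[:2]-P)@X,(e[:2]-P)@Y,e)
E
```

```text
t: 10.0
ee_pos: [0.4737, 0.1809, 0.1612]
tcp_rot: [3.123, -0.333, -0.0]
contact_force: [-0.0, -0.1, -1.1]
finger_gap: 0.485
finger_force: 25.6
panel 123 [array([-0.2313, -0.2263, -0.2214]), array([-0.0861, -0.0151,  0.0811]), array([0.0821, 0.0866, 0.0887])]
floor 479 [array([-0.2239, -0.1715, -0.1212]), array([-0.0866,  0.0445,  0.0804]), array([0.0102, 0.0138, 0.0179])]
panel 961 [array([-0.2325, -0.2252, -0.222 ]), array([-0.0816,  0.0656,  0.0854]), array([0.0802, 0.0871, 0.0888])]
floor 17116 [array([-0.2221, -0.1698, -0.1281]), array([-0.0748,  0.0025,  0.0783]), array([0.0128, 0.0144, 0.0164])]
tcp -0.1799199853152126 -0.0020213168724513564 [0.47371673 0.18128545 0.16121964]
```

View pics/side3.png

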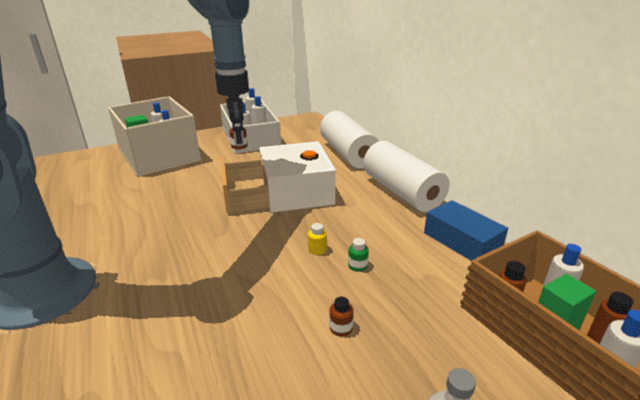

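View pics/wrist3.png

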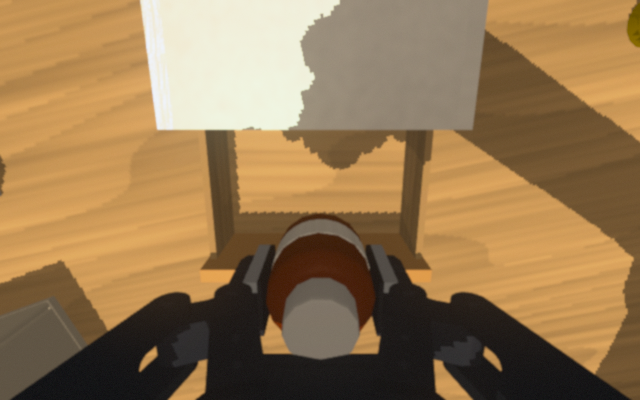

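The bottle hangs upright in the gripper, at (238,132) in the side view. It is over the open drawer and centred between the side walls in the wrist view. Lowering it to just above the drawer floor.

```bash
python3 -m pendant '0 0 -0.02 0 0 0 0.8; 0 0 -0.05 0 0 0 0.8; 0 0 -0.08 0 0 0 0.8; 0 0 -0.1 0 0 0 0.8; 0 0 -0.115 0 0 0 0.8; 0 0 -0.124 0 0 0 0.8; 0 0 -0.129 0 0 0 0.8; 0 0 -0.131 0 0 0 0.8; 0 0 -0.131 0 0 0 0.8; 0 0 -0.131 0 0 0 0.8; 0 0 -0.131 0 0 0 0.8'
```

```text
t: 11.48
ee_pos: [0.4738, 0.1826, 0.0306]
tcp_rot: [-3.124, 0.33, -0.001]
contact_force: [0.6, 1.2, -1.4]
finger_gap: 0.486
finger_force: 25.6
```

```bash
python3 -m pendant '0 0 -0.002 0 0 0 0.8; 0 0 -0.003 0 0 0 0.8; 0 0 -0.004 0 0 0 0.8; 0 0 -0.004 0 0 0 0.8; 0 0 -0.004 0 0 0 0.8; 0 0 -0.004 0 0 0 0.8'
```

```text
t: 12.22
ee_pos: [0.4736, 0.1825, 0.0263]
tcp_rot: [-3.124, 0.33, -0.0]
contact_force: [-1.2, -0.0, -0.8]
finger_gap: 0.486
finger_force: 25.6
```

```bash
python3 -m pendant '0 0 -0.0005 0 0 0 0.8; 0 0 -0.001 0 0 0 0.8; 0 0 -0.0015 0 0 0 0.8; 0 0 -0.0015 0 0 0 0.8; 0 0 -0.0015 0 0 0 0.8'
```

```text
t: 12.85
ee_pos: [0.4742, 0.1825, 0.0258]
tcp_rot: [3.124, -0.33, 0.002]
contact_force: [-1.3, -2.3, 7.0]
finger_gap: 0.482
finger_force: 26.2
```

Touching the floor. Releasing and rising.

```bash
python3 -m pendant '0 0 0.001 0 0 0 0.45; 0 0 0.001 0 0 0 0.35; 0 0 0.001 0 0 0 0.2; 0 0 0.001 0 0 0 0.1; 0 0 0.001 0 0 0 0.1; 0 0 0.001 0 0 0 0.1; 0 0 0.02 0 0 0 0.1; 0 0 0.05 0 0 0 0.1; 0 0 0.1 0 0 0 0.1; 0 0 0.15 0 0 0 0.1; 0 0 0.2 0 0 0 0.1; 0 0 0.2 0 0 0 0.1; 0 0 0.2 0 0 0 0.1; 0 0 0.2 0 0 0 0.1'
python3 - <<'E'
from h import *
c=env.camera("wrist"); s=env.camera("side")
cv2.imwrite("pics/f.png",np.hstack([c["img"],s["img"]])[:, :, ::-1][::1] if 0 else np.vstack([c["img"][100:400,100:540],s["img"][100:350,180:620]])[...,::-1])
w=pts(c); e=env.read_state(); print(e["ee_pos"],e["contact_force"])
m=(w[...,2]>.07)&(w[...,2]<.085)&(np.hypot(w[...,0]-.474,w[...,1]-.183)<.035)
p=w[m]; print(m.sum(),p.mean(0) if m.any() else 0,p[:,2].min(),p[:,2].max())
ws=pts(s)
for k,(u,v) in {"green":(358,255),"dark":(341,316)}.items():
    P=ws[v-35:v+35,u-20:u+20].reshape(-1,3);P=P[np.linalg.norm(P[:,:2]-ws[v,u,:2],axis=1)<.045];q=P[P[:,2]>.058]
    print(k,cv2.minEnclosingCircle(q[:,:2].astype(np.float32)))
E
```

```text
t: 14.6
ee_pos: [0.4724, 0.1819, 0.2235]
tcp_rot: [3.123, -0.33, -0.004]
contact_force: [-0.5, 0.5, -0.4]
finger_gap: 0.903
finger_force: 0.0
[0.47249426 0.18207896 0.22336206] [-0.06131045 -0.08720217 -0.38645364]
647 [0.475206   0.18290506 0.07791515] 0.07031965845457344 0.08013849611235876
green ((0.6040800213813782, -0.2065538465976715), 0.012895781546831131)
dark ((0.4913851320743561, -0.3414514362812042), 0.014409533701837063)
```

View pics/f.png

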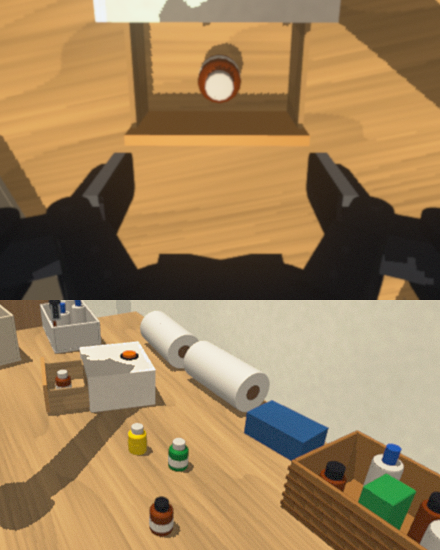

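The bottle stands upright in the open drawer, with its cap at (219,88) in the wrist view and its top at 78 mm. The bystanders haven't moved and the gripper is clear.

```bash
python3 -c "
from workcell import env
print(env.job_done())"
```

```text
the job is handed in; nothing more can be done
None
```

The job is done and handed in at about 15 s on the robot clock: the drawer is open, the brown bottle with the white cap stands upright inside it, released, and the other two bottles were not moved.

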